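# Set the straightedge against the two layout nails

## Task

Two big nails in the plywood sheet mark the ends of a cut line. Slide the aluminium straightedge across the sheet, keeping it flat and not picking it up, until one long edge touches both nails at once, so that the line can be scribed along it. Leave it lying there and do not disturb the float, tin and grinding disc around the sheet.

Things in the scene. Friction and masses are not known exactly. Their poses are not given: they have to be found in the camera images.
- sheet: Fixed plywood sheet lying on the plank table, 380 (x) x 520 (y) x 18 mm thick; origin at the centre of its underside, z up. Its top, 18 mm above the table, is level and smooth. It is placed and turned differently each time (a few cm, up to 0.12 rad).
- straightedge: Loose bare aluminium bar with straight sides, 360 mm long (its y), 40 wide (its x), 20 high (z), 0.25 to 0.5 kg; lies flat on the sheet, on the robot's side of the nails, turned up to 0.3 rad from the sheet's y. Origin at the centre of its underside; its long edges lie 20 mm either side along its x. Slides when pushed with a few newtons. Either long edge may touch the nails.
- nail_a: Nail on the robot's left (+y): fixed, upright, steel, rigid. Shank 8 mm in diameter, rising 36 mm above the sheet, with a head 18 mm in diameter and 4 mm thick on top. The straightedge, 20 mm high, passes under the head and touches the shank. Origin on its axis at the top of the sheet.
- nail_b: Nail on the robot's right (-y), same shape and origin. The nails stand 140 to 225 mm apart, each in a different place each time, both beyond the straightedge as seen from the robot; their line may lie up to about 0.7 rad from the world's y.
- nail_a_foot (a point): Point on nail_a's axis, 10 mm above the sheet (the straightedge's mid height). When the straightedge touches, this point is 24 mm from the straightedge's centreline (20 mm half width + 4 mm shank radius).
- nail_b_foot (a point): The same point on nail_b.
- float: Bystander: wooden plasterer's float lying on the table to the left of the sheet, sole 280 x 100 x 14 mm with an arched wooden handle 63 mm high; origin at the centre of its underside.
- tin: Bystander: closed round tin, 90 mm in diameter, 60 mm high, standing on the table to the right of the sheet; origin at the centre of its underside.
- disc: Bystander: dark grinding disc with a centre hole, 150 mm in diameter, 12 mm thick, lying on the table to the right beyond the tin; origin at the centre of its underside.

How it is judged (in metres and radians):
At the end, for the whole second after the job is handed in: The straightedge lies flat and at rest on the sheet, one long edge against both nail shanks: the gap at each nail is at most 3 mm and both nails are within its length (((x of nail_a_foot in the frame of straightedge between 0.02 and 0.027 m and x of nail_b_foot in the frame of straightedge between 0.02 and 0.027 m) or (x of nail_a_foot in the frame of straightedge between -0.027 and -0.02 m and x of nail_b_foot in the frame of straightedge between -0.027 and -0.02 m)) and y of nail_a_foot in the frame of straightedge between -0.18 and 0.18 m and y of nail_b_foot in the frame of straightedge between -0.18 and 0.18 m and angle between straightedge's own z axis and vertical below 0.05 rad and height (world z) of straightedge between 0.014 and 0.022 m and linear speed of straightedge below 0.01 m/s); the robot touches nothing.
It fails at once if the straightedge is picked up (more than 15 mm off the sheet) (height (world z) of straightedge above 0.033 m).
It fails at once if the straightedge is tipped up (angle between straightedge's own z axis and vertical above 0.25 rad).
It fails at once if a bystander is shifted by more than 30 mm (distance of any of float, tin, disc from where it was at the start of the episode above 0.03 m).
It also fails if it takes over 38 s, if anything falls off the work surface, if the arm or the gripper's body presses on something with over 40 N, if the wrist force passes 120 N, or if a joint passes its speed limit or range.

## Robot

A 6-joint arm with a two-finger parallel gripper is mounted at the origin on the work surface. World frame = base frame: x ahead of the robot, y to its left, z up, the work surface at z = 0. Lengths are in mm, angles in degrees, forces in N, time in s.
With the tool pointing down it reaches from about 350 to 850 mm from the base axis. Payload 8.1 kg.
Tool frame: the origin (TCP) lies midway between the tips of the shut fingers; the grasp point (between the pads) lies hold_point_z behind it (hold_point_z is the distance from the TCP to the grasp point, in mm); z points along the fingers, x is the direction in which the jaws open and shut, and the axes are right-handed (so a half turn about z gives the same grasp; the last joint's range is limited). The gripper opens to 85 mm and grips with 20 to 120 N. Pads are 22 mm wide; open, the fingers measure 114 mm over their backs; the gripper's body (76 mm by 85 mm) begins 54 mm behind the grasp point. The pads swing forward as they close: fully open they stand 13 mm farther back than shut.
Start: joints at [59.336, 7.471, 85.268, -0, 87.261, -4.893], TCP at [260.851, 540.335, 231.292] pointing down, gripper open.
Joint ranges: [-169.43, 169.43], [-51.17, 129.36], [1.28, 143.12], [-76.62, 256.62], [0, 156.53], [-152.29, 152.29]. Speed limits (degrees/s): [136.94, 136.94, 159.86, 180, 180, 180].

## Interface

Orientations are given as [roll, pitch, yaw] about the fixed x, y, z axes, in that order (R = Rz(yaw) Ry(pitch) Rx(roll)).
In Python, from bench import * gives the robot as it stands.
- The arm moves only by the shell command python3 -m pendant 'ROWS' [OPENING] [FORCE]. ROWS is JSON, a list that holds one entry, the list of rows, each a list of 4 numbers: the shift along the tool's x, y, z normalised to -1 to 1, where 1 is 0.02 m, then the turn about the tool's z normalised to -1 to 1, where 1 is 0.08 rad. A call has exactly 10 rows; each row shifts and turns the pose as measured when the row begins, along the tool's axes as they then stand; what a row does not reach is not made up. A row lasts 1/12 s, in which the tool goes at most 41.7 mm and 7.16 degrees, less where a joint would pass 70% of its speed; a pose out of reach is approached as far as the arm can. A call with a number of a shift or a turn outside -1 to 1 is refused whole. A call with a gripper value outside its range is refused whole. OPENING is the gripper's target within -1 to 1 (fully open at 1, half-way at 0, shut at -1), set as the call begins (- or left out, the last holds). The fingers move at their own pace and stop on an object; FORCE is the grip in N (left out, the last holds). Time passes only in rows, so rows that do not move let the fingers close, or fill a call up. It gives the time, the measured TCP pose, the force and the opening at its end, in the units of the state.
- sense(): the state, without advancing time (a new reading comes with each control period).
- snapshot(name): name is "side" or "top" or "wrist"; returns the picture (384x512x3 uint8, red, green, blue); there is no depth.
- calibration(name): a dict with "mtx" (3x3 intrinsics, pixels), "world_to_cam" (4x4, takes a point from world to camera coordinates); the wrist camera has in their place "hand_eye" (4x4, takes a point from camera to tool coordinates, whose origin is the TCP and whose axes are the tool frame's). Camera axes: x right, y down, z forward; pixel columns grow to the right and rows downward; lengths in mm; the calibration is good to about 2 mm. A picture is of the moment at which its call begins: read the wrist's pose just before it. calibration takes no time and is no camera call.
- hand_in(): hands the job in, once; it reports no verdict.
The state is a dict: "time": time; "joint_pos": joint angles; "qd": joint speeds; "joint_efforts": joint torques, N m; "tool_pos": TCP position; "tcp_rot": TCP orientation; "ft_force": force on the tool from outside, world axes, zero at the start; "wrist_torque": the same for the moment, N m; "finger_gap": finger opening in mm.
Only numpy, scipy, OpenCV 4.12 (cv2) and the standard library are available. Lean on these libraries where they do the work, as an engineer would, in place of code of your own. Each camera call takes 0.05 s, during which the arm holds its last target.

## Working session

There is one attempt and no reset: what is moved stays moved. The work goes in short steps, Python scripts to look and compute and a shell command to move; the robot and the scene stay as the last step left them, time stands still between calls to the robot, and variables do not carry over. Pictures are saved under pics/ and viewed, and the job is handed in when it is done.

```bash
ls; mkdir -p pics; python3 - <<'E'
from bench import *
import cv2
s=sense();print(s)
for n in("top","side"):
    cv2.imwrite(f"pics/{n}0.png",snapshot(n)[:,:,::-1]);c=calibration(n);print(n,c)
print(calibration("wrist"))
E
```

```text
pics
{'time': 0.0, 'joint_pos': array([ 5.93359610e+01,  7.51490537e+00,  8.53307989e+01, -2.13685278e-03,
        8.72613015e+01, -4.89236456e+00]), 'qd': array([ 0.00634331, -0.02871908, -0.04066427,  0.01074996, -0.00409195,
       -0.06488044]), 'joint_efforts': array([ 1.11331745e-03, -5.69424355e+01, -5.00540400e+01,  1.75738428e-04,
        1.53817510e-02, -2.34858597e-06]), 'tool_pos': array([260.57046967, 539.84368014, 230.23198291]), 'tcp_rot': array([-1.79993001e+02,  1.06797849e-01,  6.42284362e+01]), 'ft_force': array([-0.91928208, -0.08506541,  1.17845695]), 'wrist_torque': array([-0.00557869, -0.00966244, -0.00750819]), 'finger_gap': 85.66260152515693}
top {'mtx': array([[380.95241598,   0.        , 259.29801569],
       [  0.        , 380.95241598, 185.2705219 ],
       [  0.        ,   0.        ,   1.        ]]), 'world_to_cam': array([[ 1.92265734e-02, -9.99451330e-01,  2.69699432e-02,
        -1.84576744e+01],
       [-9.88424244e-01, -2.30608708e-02, -1.49952361e-01,
         5.88294251e+02],
       [ 1.50492037e-01, -2.37746757e-02, -9.88325307e-01,
         1.0
[... 443 characters left out ...]
96492e+02],
       [ 3.14758171e-01,  6.66841608e-01, -6.75462482e-01,
         1.06734501e+03],
       [ 0.00000000e+00,  0.00000000e+00,  0.00000000e+00,
         1.00000000e+00]])}
{'mtx': array([[313.73761772,   0.        , 256.69902072],
       [  0.        , 313.73761772, 195.88047268],
       [  0.        ,   0.        ,   1.        ]]), 'hand_eye': array([[ 9.99999837e-01, -4.22471638e-04, -3.83388736e-04,
        -6.76204608e-01],
       [ 5.13585981e-04,  9.59249633e-01,  2.82559511e-01,
        -7.16407989e+01],
       [ 2.48392125e-04, -2.82559662e-01,  9.59249694e-01,
        -1.42226208e+02],
       [ 0.00000000e+00,  0.00000000e+00,  0.00000000e+00,
         1.00000000e+00]])}
```

View pics/top0.png

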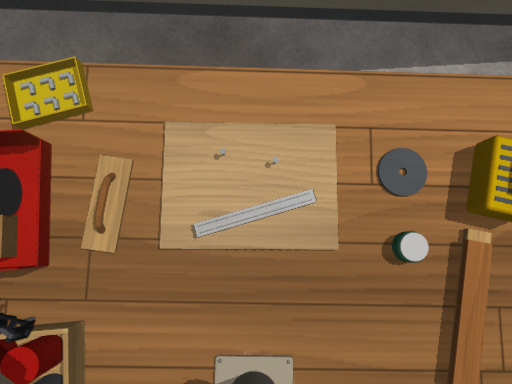

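View pics/side0.png

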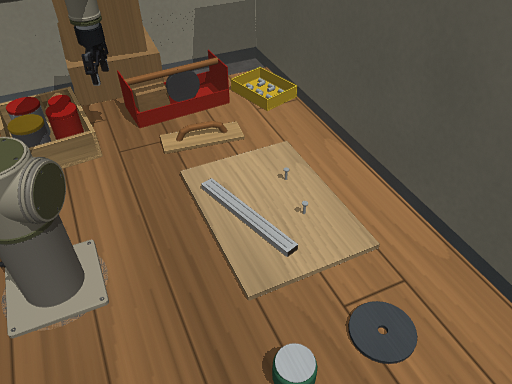

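The top view shows the nails at about (222,153) and (275,161), and the bar running from (195,231) to (315,196). The side view shows the nails at (286,174) and (305,207). I'll zoom in next.

```bash
python3 - <<'E'
import cv2
t=cv2.imread("pics/top0.png");s=cv2.imread("pics/side0.png")
a=cv2.resize(t[135:185,205:295],None,fx=8,fy=8,interpolation=cv2.INTER_NEAREST)
b=cv2.resize(s[160:220,270:330],None,fx=9,fy=9,interpolation=cv2.INTER_NEAREST)
c=cv2.resize(t[180:245,185:325],None,fx=5,fy=5,interpolation=cv2.INTER_NEAREST)
for n,i in(("a",a),("b",b),("c",c)):cv2.imwrite(f"pics/z{n}.png",i)
E
```

```text
(no output)
```

View pics/za.png

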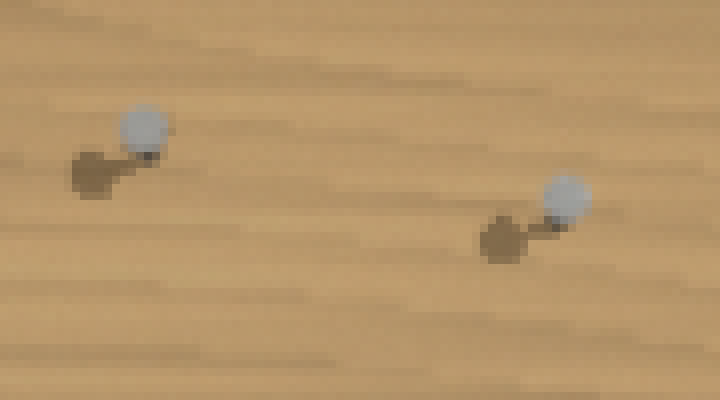

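View pics/zb.png

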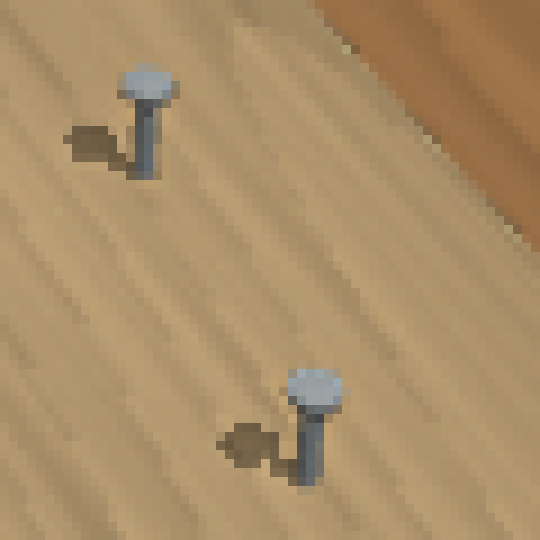

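View pics/zc.png

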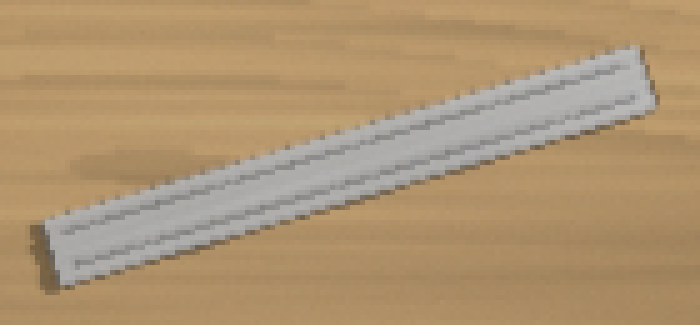

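Both nail heads are clear in both views. Next step is to mask by low saturation, cast rays, and triangulate the heads.

```bash
cat > h.py <<'E'
from bench import *
import numpy as np,cv2
def ray(n,px):
    c=calibration(n);T=c["world_to_cam"];R=T[:3,:3];o=-R.T@T[:3,3]
    d=R.T@np.linalg.inv(c["mtx"])@np.array([px[0],px[1],1.]);return o,d/np.linalg.norm(d)
def plane(n,px,z):
    o,d=ray(n,px);return o+d*(z-o[2])/d[2]
def tri(p,q):
    o1,d1=ray("top",p);o2,d2=ray("side",q)
    A=np.stack([d1,-d2],1);t=np.linalg.lstsq(A,o2-o1,rcond=None)[0]
    a,b=o1+d1*t[0],o2+d2*t[1];return (a+b)/2,np.linalg.norm(a-b)
def blobs(img,roi,smax=60,vmin=130,amin=8):
    x0,y0,x1,y1=roi;h=cv2.cvtColor(img[y0:y1,x0:x1],cv2.COLOR_BGR2HSV)
    m=((h[...,1]<smax)&(h[...,2]>vmin)).astype(np.uint8)
    n,l,st,ce=cv2.connectedComponentsWithStats(m)
    return [(ce[i]+[x0,y0],st[i][4],l==i) for i in range(1,n) if st[i][4]>=amin]
def bar(img,roi=(160,130,340,250),z=38):
    b=max(blobs(img,roi,60,120,200),key=lambda b:b[1])
    cs,_=cv2.findContours(b[2].astype(np.uint8),cv2.RETR_EXTERNAL,cv2.CHAIN_APPROX_NONE)
    c=max(cs,key=len)[:,0]+np.array(roi[:2])
    w=np.array([plane("top",p,z)[:2] for p in c],np.float32)
    r=cv2.minAreaRect(w);bx=cv2.boxPoints(r)
    ctr=np.array(r[0]);e=max([bx[1]-bx[0],bx[2]-bx[1]],key=np.linalg.norm);e/=np.linalg.norm(e)
    if e[1]<0:e=-e
    return ctr,e,np.degrees(np.arctan2(-e[0],e[1])),r[1]
E
python3 - <<'E'
from h import *
t=cv2.imread("pics/top0.png");s=cv2.imread("pics/side0.png")
T=blobs(t,(205,135,295,185));S=blobs(s,(275,160,315,220))
for b in T+S:print(b[0],b[1])
print(bar(t))
for z in(38,58,57):print(z,[plane("top",b[0],z).round(1) for b in T],[plane("side",b[0],z).round(1) for b in S])
for b in T:
  for q in S:print(tri(b[0],q[0]))
# shank feet in side view at sheet z=18
for q in((286.3,179.3),(304,213.3)):print(plane("side",q,18))
# float etc.
for n,p in(("tin",(411,247)),("disc",(403,172))):print(n,plane("top",p,30))
E
```

```text
[222.5862069  150.72413793] 29
[275.4137931  159.27586207] 29
[286.05555556 168.72222222] 18
[304.5 202.5] 22
(array([510.08959961,   4.1647644 ]), array([-0.30510443,  0.95231885], dtype=float32), np.float32(17.764446), (40.741546630859375, 359.095947265625))
38 [array([690.5, 104.6,  38. ]), array([668.5, -52.3,  38. ])] [array([695.9, 123.1,  38. ]), array([673.5, -33.6,  38. ])]
58 [array([685.6, 103.1,  58. ]), array([664.1, -51. ,  58. ])] [array([683.8, 101.4,  58. ]), array([662. , -51.7,  58. ])]
57 [array([685.8, 103.1,  57. ]), array([664.3, -51.1,  57. ])] [array([684.4, 102.5,  57. ]), array([662.5, -50.8,  57. ])]
(array([685.53744404, 103.38261498,  56.09433871]), np.float64(1.059421453662514))
(array([ 745.35966481,  110.26491443, -117.79089301]), np.float64(35.34999118935353))
(array([621.79395366, -38.11669957, 185.50517547]), np.float64(28.109305114901215))
(array([663.48861167, -50.79986696,  56.89386293]), np.float64(1.6958640138138696))
[684.99589024  98.72594893  18.        ]
[662.17496755 -53.83719913  18.        ]
tin [ 419.46934097 -451.16991514   30.        ]
disc [ 641.02846328 -436.06992523   30.        ]
```

Measurements check out:

| Item | Measured | Expected |
|---|---|---|
| Head height | z ≈ 56.5 mm | 54–58 mm |
| Bar size | 359 x 41 mm | 360 x 40 mm |
| Nail spacing | 155 mm | 140–225 mm |
| Bar angle | +17.8° | – |
| Nail line angle | −7.9° | – |

The plan is to straddle the bar and grip it lightly, then slide and turn it. After that I'll loosen the jaws and push it against both nails at a point between them.

```bash
python3 -m pendant '[[[0,1,0,1],[0,1,0,1],[0,1,0,1],[0,1,0,1],[0,1,0,1],[0,1,0,1],[0,1,0,1],[0,1,0,1],[0,1,0,1],[0,1,0,1]]]' 1 20; python3 -c "
import bench;print([k for k in dir(bench) if k[0]!='_'],getattr(bench,'hold_point_z',None))"
```

```text
time: 0.93
tool_pos: [393.8, 392.6, 223.7]
tcp_rot: [179.7, 0.6, 16.8]
ft_force: [0.7, 0.2, 0.2]
finger_gap: 85.3
['PlanningError', 'calibration', 'hand_in', 'hold_point_z', 'sense', 'snapshot'] 18.700000000000003
```

```bash
python3 -m pendant '[[[0,1,0,0],[0,1,0,0],[0,1,0,0],[0,1,0,0],[0,1,0,0],[0,1,0,0],[0,1,0,0],[0,1,0,0],[0,1,0,0],[0,1,0,0]]]'; python3 -m pendant '[[[0,1,0.3,0],[0,1,0.3,0],[0,1,0.3,0],[0,1,0.3,0],[0,1,0.3,0],[0,1,0.3,0],[0,1,0.3,0],[0,1,0.3,0],[0,1,0.3,0],[0,1,0.3,0]]]'
```

```text
time: 1.77
tool_pos: [449.8, 189.4, 219.7]
tcp_rot: [179.6, 1.1, 16.4]
ft_force: [0.1, -1.1, -0.4]
finger_gap: 85.3
time: 2.6
tool_pos: [504.8, -13.3, 156.5]
tcp_rot: [179.6, 1.3, 16.4]
ft_force: [0.5, 0.2, 0.2]
finger_gap: 85.3
```

```bash
python3 -m pendant '[[[0.1,-0.15,0.5,-0.1],[0.1,-0.15,0.5,-0.1],[0.1,-0.15,0.5,-0.1],[0.1,-0.15,0.5,0],[0.1,-0.15,0.5,0],[0,0,0.5,0],[0,0,0.4,0],[0,0,0.4,0],[0,0,0.4,0],[0,0,0,0]]]'
python3 - <<'E'
from h import *
cv2.imwrite("pics/w1.png",snapshot("wrist")[:,:,::-1]);s=sense();print(s["tool_pos"],s["tcp_rot"])
E
```

```text
time: 3.43
tool_pos: [505.3, 4.8, 60.6]
tcp_rot: [179.8, 1.7, 17.9]
ft_force: [-0.3, 0.6, 0.5]
finger_gap: 85.4
[505.6333354    4.75493381  61.32247687] [179.79281236   1.6487761   17.90339863]
```

View pics/w1.png

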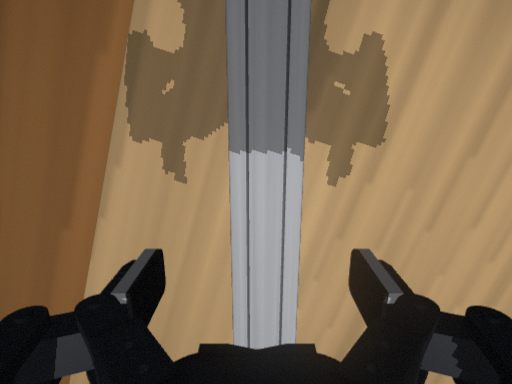

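The bar runs straight down the wrist view, centred at column ~267, and the finger midpoint is at ~256. That means moving about +5 mm in tool x, then going down.

```bash
python3 -m pendant '[[[0.15,0,0.3,0],[0.1,0,0.3,0],[0,0,0.3,0],[0,0,0.3,0],[0,0,0.3,0],[0,0,0.2,0],[0,0,0.2,0],[0,0,0.1,0],[0,0,0,0],[0,0,0,0]]]'
```

```text
time: 4.32
tool_pos: [511.6, 5.2, 18.6]
tcp_rot: [179.7, 1.5, 17.8]
ft_force: [-0.0, -1.0, -0.1]
finger_gap: 85.4
```

```bash
python3 -m pendant '[[[0,0,0,0],[0,0,0,0],[0,0,0,0],[0,0,0,0],[0,0,0,0],[0,0,0,0],[0,0,0,0],[0,0,0,0],[0,0,0,0],[0,0,0,0]]]' -0.2 20
```

```text
time: 5.15
tool_pos: [512.1, 5.1, 19.6]
tcp_rot: [179.7, 1.4, 17.8]
ft_force: [0.2, 0.8, 0.1]
finger_gap: 39.6
```

```bash
python3 -m pendant '[[[0.2,-0.04,-0.01,0.25],[0.3,-0.04,-0.01,0.3],[0.3,-0.04,-0.01,0.3],[0.3,-0.04,-0.01,0.3],[0.3,-0.04,-0.01,0.3],[0.3,-0.04,-0.01,0.3],[0.3,-0.04,-0.01,0.3],[0.3,-0.04,-0.01,0.3],[0.3,-0.04,-0.01,0.3],[0,0,0,0]]]'
```

```text
time: 5.98
tool_pos: [563.3, 24.5, 19.8]
tcp_rot: [179.4, 1.5, 4.5]
ft_force: [-0.0, -0.2, -2.1]
finger_gap: 39.7
```

```bash
python3 -m pendant '[[[0.3,-0.05,-0.01,0.3],[0.4,-0.05,-0.01,0.3],[0.4,-0.05,-0.01,0.3],[0.4,-0.05,-0.01,0.3],[0.4,-0.05,-0.01,0.3],[0.4,-0.05,-0.01,0.3],[0.4,-0.05,-0.01,0.3],[0.4,-0.05,-0.01,0.3],[0.4,-0.05,-0.01,0.2],[0,0,0,0]]]'
python3 - <<'E'
from h import *
s=sense();print(s["tool_pos"],s["tcp_rot"],s["ft_force"])
cv2.imwrite("pics/t2.png",snapshot("top")[:,:,::-1])
cv2.imwrite("pics/t2z.png",cv2.resize(cv2.imread("pics/t2.png")[120:250,160:340],None,fx=4,fy=4,interpolation=0))
E
```

```text
time: 6.82
tool_pos: [632.1, 33.5, 20.0]
tcp_rot: [179.0, 1.9, -7.8]
ft_force: [0.4, -0.8, -1.1]
finger_gap: 39.8
[632.09894756  33.51298846  20.04563836] [179.00473923   1.88158955  -7.81787436] [ 0.43560675 -0.81681783 -1.13869667]
```

View pics/t2z.png

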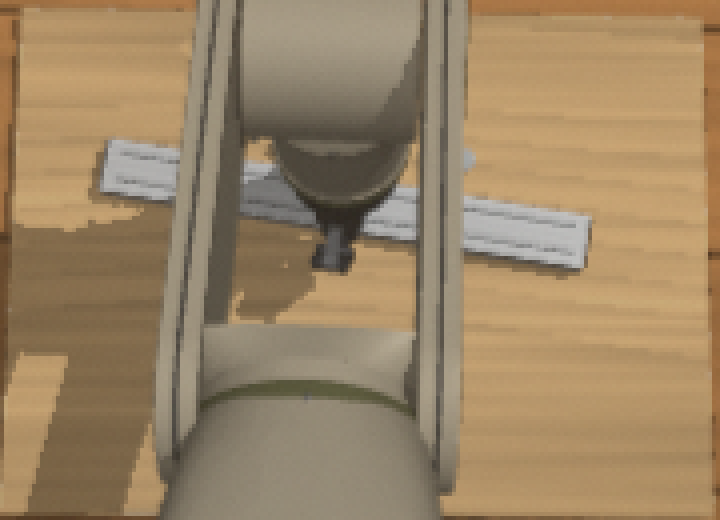

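The bar (ends near zoomed (105,165) and (590,240)) is now roughly parallel to the nail line. I estimate 19 mm left to the nails. I'll loosen the jaws and push with the near finger, so the bar can align itself against both.

```bash
python3 -m pendant '[[[0,0,0,0],[0,0,0,0],[0,0,0,0],[0,0,0,0],[0.15,0,0,0],[0.15,0,0,0],[0.15,0,0,0],[0.15,0,0,0],[0.15,0,0,0],[0,0,0,0]]]' 0.13; python3 -m pendant '[[[0.1,0,0,0],[0.1,0,0,0],[0.1,0,0,0],[0.1,0,0,0],[0,0,0,0],[0,0,0,0],[0,0,0,0],[0,0,0,0],[0,0,0,0],[0,0,0,0]]]'
```

```text
time: 7.7
tool_pos: [644.8, 31.5, 18.6]
tcp_rot: [179.0, 2.1, -7.6]
ft_force: [-1.8, -0.6, 0.3]
finger_gap: 47.7
time: 8.53
tool_pos: [653.4, 30.4, 18.2]
tcp_rot: [179.0, 2.2, -7.6]
ft_force: [-2.3, 0.5, 1.9]
finger_gap: 48.3
```

```bash
python3 -m pendant '[[[0.1,0,-0.01,0],[0.1,0,-0.01,0],[0.1,0,-0.01,0],[0,0,0,0],[0,0,0,0],[0,0,0,0],[0,0,0,0],[0,0,0,0],[0,0,0,0],[0,0,0,0]]]'; python3 -m pendant '[[[0.1,0,-0.01,0],[0.1,0,-0.01,0],[0.1,0,-0.01,0],[0.1,0,0,0],[0.1,0,0,0],[0.1,0,0,0],[0.1,0,0,0],[0.1,0,0,0],[0.1,0,0,0],[0.1,0,0,0]]]'
```

```text
time: 9.37
tool_pos: [653.7, 30.6, 17.6]
tcp_rot: [179.0, 2.9, -7.6]
ft_force: [-2.7, 0.5, 1.5]
finger_gap: 48.5
time: 10.2
tool_pos: [653.7, 30.6, 18.1]
tcp_rot: [178.7, 5.6, -7.6]
ft_force: [-14.6, 0.2, 12.3]
finger_gap: 48.7
```

The tool stopped at x=653.7 with 15 N of push, so the bar is seated on the nails as predicted. Now I'll centre the jaws, open them, lift clear and look.

```bash
python3 -m pendant '[[[-0.1,0,0,0],[-0.1,0,0,0],[0,0,0,0],[0,0,0,0],[0,0,0,0],[0,0,0,0],[0,0,0,0],[0,0,0,0],[0,0,0,0],[0,0,0,0]]]' 0.4; python3 -m pendant '[[[0,0,-0.2,0],[0,0,-0.3,0],[0,0,-0.5,0],[0,0,-0.5,0],[0,0,-0.5,0],[0,0,-1,0],[0,0,-1,0],[0,0,-1,0],[0,0,-1,0],[0,0,-1,0]]]' 0.7
```

```text
time: 11.03
tool_pos: [651.8, 30.6, 18.7]
tcp_rot: [178.8, 5.3, -7.6]
ft_force: [-0.3, -0.5, 0.4]
finger_gap: 59.9
time: 11.87
tool_pos: [663.6, 32.2, 166.7]
tcp_rot: [178.7, 5.6, -7.6]
ft_force: [0.4, 0.7, 0.0]
finger_gap: 73.3
```

```bash
python3 - <<'E'
from h import *
s=sense();print(s["tool_pos"],s["tcp_rot"],s["ft_force"])
for n in("top","side"):
    cv2.imwrite(f"pics/{n}3.png",snapshot(n)[:,:,::-1])
t=cv2.imread("pics/top3.png");u=cv2.imread("pics/side3.png")
cv2.imwrite("pics/s3z.png",cv2.resize(u[130:260,200:360],None,fx=4,fy=4,interpolation=0))
E
```

```text
[663.57523409  32.16541392 166.69844415] [178.72700003   5.61249464  -7.5705768 ] [0.40439838 0.7062754  0.00747721]
```

View pics/s3z.png

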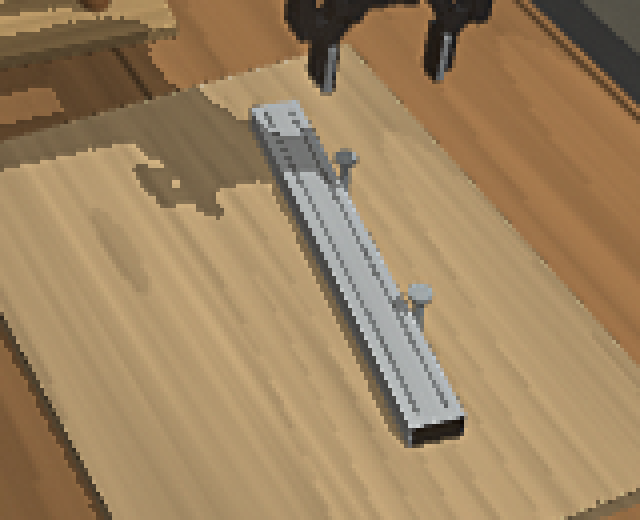

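View pics/top3.png

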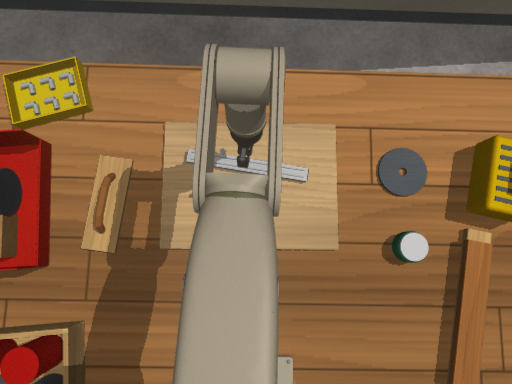

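In the side view, the bar's far edge sits against both shanks. I'll swing the arm aside and measure with a clear top view.

```bash
python3 -m pendant '[[[-0.5,-1,0,0],[-0.5,-1,0,0],[-0.5,-1,0,0],[-0.5,-1,0,0],[-0.5,-1,0,0],[-0.5,-1,0,0],[-0.5,-1,0,0],[-0.5,-1,0,0],[-0.5,-1,0,0],[-0.5,-1,0,0]]]';python3 -m pendant '[[[-0.5,-1,0,0],[-0.5,-1,0,0],[-0.5,-1,0,0],[-0.5,-1,0,0],[-0.5,-1,0,0],[-0.5,-1,0,0],[0,0,0,0],[0,0,0,0],[0,0,0,0],[0,0,0,0]]]'
python3 - <<'E'
from h import *
for n in("top","side"): cv2.imwrite(f"pics/{n}4.png",snapshot(n)[:,:,::-1])
t=cv2.imread("pics/top4.png");cv2.imwrite("pics/t4z.png",cv2.resize(t[135:190,175:320],None,fx=5,fy=5,interpolation=0))
u=cv2.imread("pics/side4.png");cv2.imwrite("pics/s4z.png",cv2.resize(u[145:245,255:325],None,fx=6,fy=6,interpolation=0))
# near edge only and ends (nails merge with the far edge)
x0,y0=165,130;h=cv2.cvtColor(t[y0:240,x0:330],cv2.COLOR_BGR2HSV);m=(h[...,1]<60)&(h[...,2]>120)
m=(cv2.connectedComponents(m.astype(np.uint8))[1]);k=np.argmax(np.bincount(m.ravel())[1:])+1;m=m==k
cols=np.where(m.any(0))[0];print("cols",cols.min()+x0,cols.max()+x0)
for nm,f in(("near",lambda c:np.where(m[:,c])[0].max()+.5),("far",lambda c:np.where(m[:,c])[0].min()-.5)):
    P=np.array([plane("top",(c+x0,f(c)+y0),38)[:2] for c in cols[5:-5]],np.float32)
    if nm=="far":P=P[[not(214<c+x0<231 or 267<c+x0<284) for c in cols[5:-5]]]
    vx,vy,px,py=cv2.fitLine(P,cv2.DIST_HUBER,0,.01,.01).ravel();n=np.array([vy,-vx])
    n=n if n[0]>0 else -n
    print(nm,np.degrees(np.arctan2(n[1],n[0])),[float(n@(np.array(q)-[px,py])) for q in((685.5,103.2),(664,-51))])
E
```

```text
time: 12.8
tool_pos: [593.9, 246.5, 181.3]
tcp_rot: [178.8, 4.6, -8.1]
ft_force: [0.2, -0.0, 1.1]
finger_gap: 72.5
time: 13.63
tool_pos: [545.0, 384.2, 185.2]
tcp_rot: [178.8, 4.6, -7.7]
ft_force: [-0.1, -0.4, -0.9]
finger_gap: 72.4
cols 186 307
near -8.021911 [44.36478514372086, 44.59405349193787]
far -8.043829 [4.513684017920605, 4.802510906720272]
```

View pics/t4z.png

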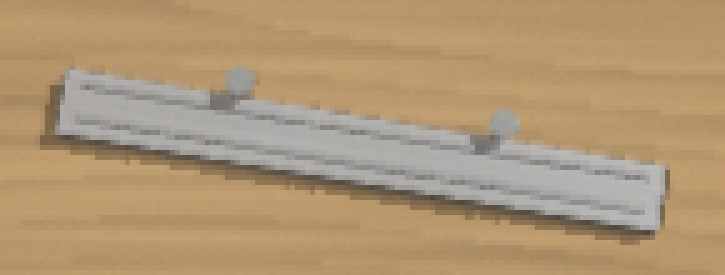

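View pics/s4z.png

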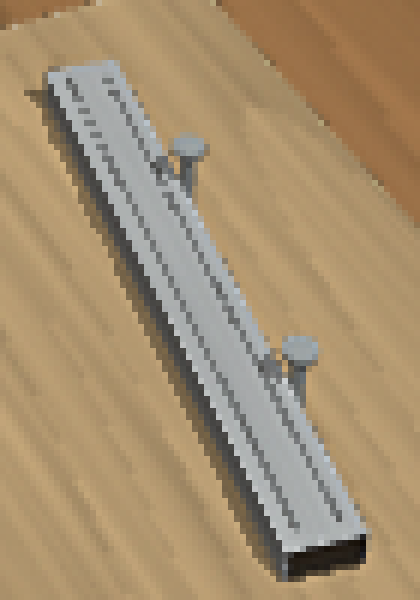

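The far edge measures 4.5 and 4.8 mm from the nail axes, against 4.0 mm when touching. Both nails are well within the bar's length, and the gripper is clear.

```bash
python3 - <<'E'
from h import *
a=cv2.imread("pics/top0.png").astype(int);b=cv2.imread("pics/top4.png").astype(int)
for n,(x0,y0,x1,y1) in dict(disc=(370,140,435,205),tin=(385,225,435,270)).items():print(n,abs(a-b)[y0:y1,x0:x1].mean())
print(hand_in())
E
```

```text
disc 1.511715976331361
tin 1.8634074074074074
the job is handed in; nothing more can be done
None
```

View pics/top4.png

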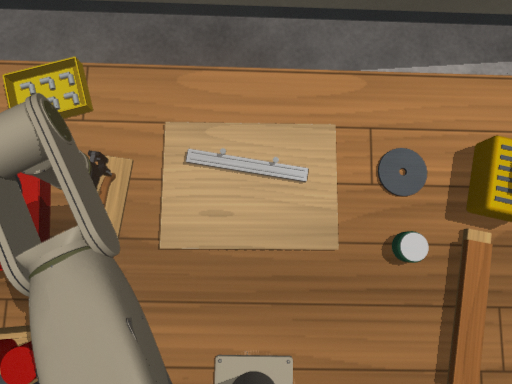

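The straightedge is lying flat on the sheet with its far long edge against both nails, and I handed the job in at about 13.7 s. I gripped the bar lightly, slid and turned it until it was parallel to the nail line, then loosened the jaws. A push between the nails, peaking at about 15 N, seated it before I opened the jaws and lifted clear.

**Fit:** In the last top view, the bar's edge measured 4.5 mm from nail_a's axis and 4.8 mm from nail_b's, against 4.0 mm for touching. That puts the gaps at about 0.5 and 0.8 mm, within the 3 mm limit and within the roughly 2 mm calibration error. Both nails are well within the bar's length, and the side view agrees.

**Bystanders:** The tin and disc look unchanged between the first and last pictures. In the last view the arm partly hid the float, so I couldn't check it fully. It looked in place in the earlier top view, and the tool passed about 185 mm above the table there with no contact force.

**Arm tilt:** The tool tilted by up to about 5.6° during the push. This had no visible effect on the bar.

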